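# Clear an owl and lay the L-square around a case to measure it

### The arm

A 6-joint arm with a two-finger parallel gripper is mounted at the origin on the work surface. World frame = base frame: x ahead of the robot, y to its left, z up, the work surface at z = 0. Lengths are in m, angles in rad, forces in N, time in s.
With the tool pointing down it reaches from about 0.25 to 0.775 m from the base axis. Payload 4 kg.
Tool frame: the origin (TCP) lies midway between the tips of the shut fingers; the grasp point (between the pads) lies 19 mm behind it (grip_point_offset is the distance from the TCP to the grasp point, in m); z points along the fingers, y is the line along which they close (so a half turn about z gives the same grasp; the last joint's range is limited). The gripper opens to 94 mm and grips with 3 to 60 N. Pads are 16 mm wide; open, the fingers measure 119 mm over their backs; the gripper's body (75 mm by 177 mm) begins 78 mm behind the grasp point.
Start: joints at [-1.395, 0.087, 1.371, -0, 1.684, -0.103], TCP at [0.151, -0.529, 0.206] pointing down, gripper open.
Joint ranges: [-3.1, 3.1], [-0.76, 2.03], [0.27, 2.55], [-1.08, 4.22], [0.17, 2.65], [-2.57, 2.57]. Speed limits (rad/s): [2.79, 2.79, 3.14, 3.14, 3.14, 3.14].

### API

Orientations are given as [roll, pitch, yaw] about the fixed x, y, z axes, in that order (R = Rz(yaw) Ry(pitch) Rx(roll)).
In Python, from bench import * gives the robot as it stands.
- The arm moves only by the tool carry_out, never from a script. Its argument "commands" is a list of rows, each a list of 6 numbers: the shift along the tool's x, y, z in m, then the turn, a rotation vector about the tool's x, y, z in rad. In form: [[tx, ty, tz, rx, ry, rz], ...]. A call has exactly 5 rows; each row is the pose to reach, as a shift and turn from the pose commanded when the call began, along the tool's axes at that moment; what a row does not reach only later rows make up. A row lasts 1/10 s, in which the tool goes at most 50 mm and 8.59 degrees, less where a joint would pass 70% of its speed; a pose out of reach is approached as far as the arm can. A call with a gripper value outside its range is refused whole. "jaw" is the opening, from 0 (shut) to 1 (fully open), set as the call begins (left out, the last holds). The fingers move at their own pace and stop on an object; the grip force is fixed at half the most. Time passes only in rows, so rows that repeat a pose let the fingers close, or fill a call up. It gives the time, the measured TCP pose, the force, the opening and the grip force at its end, in the units of the state.
- get_obs(): the state, without advancing time (a new reading comes with each control period).
- snapshot(name): name is "side" or "top" or "wrist"; returns a dict with "img" (384x512x3 uint8, red, green, blue), "range_z" (384x512 float32, m along the optical axis (not along the pixel's ray), 0 where there is no reading), "fx", "fy", "cx", "cy" (pixels), "R" (3x3) and "t" (3): a world point X has camera coordinates R X + t. Camera axes: x right, y down, z forward; pixel columns grow to the right and rows downward; lengths in m; the calibration is good to about 2 mm. A picture is of the moment at which its call begins.
- close_job(): hands the job in; it is judged then, once.
The state is a dict: "time": time; "joint_positions": joint angles; "qvel": joint speeds; "joint_torque": joint torques, N m; "tool_pos": TCP position; "ee_rot": TCP orientation; "wrist_force": force on the tool from outside, world axes, zero at the start; "wrist_torque": the same for the moment, N m; "width": finger opening in m; "finger_force": force on a finger pad.
Only numpy, scipy, OpenCV 4.12 (cv2) and the standard library are available. Lean on these libraries where they do the work, as an engineer would, in place of code of your own. Each camera call takes 0.05 s, during which the arm holds its last target. There are 200 camera calls.

### The job

The dark wooden case on the packing bench is to be measured, but a ceramic owl stands in the way in front of its clasps: first stand that owl gently and upright in the free part of the tray that holds the other two owls. Then lay the flat metal L-square on the bench around the corner of the case, grip rib up, so that its long leg lies flush along the clasp side, which faces the robot, and its short leg lies flush against the end of the case, and leave it there. Do not shove the case out of its place, and leave the other two owls standing where they are.

Things in the scene. Friction and masses are not known exactly. Their poses are not given: they have to be found in the camera images.
- case: closed dark wooden case, 120 (x) by 180 (y) by 45 high, 2.5 kg, loose on the bench. Origin at the centre of its underside. Its -x face (towards the robot) is the clasp side, with two small brass clasps 50 mm either side of the middle, over 20 mm above the bench, 4 mm proud, that reach 15 mm onto the lid's top; the other faces are plain.
- case_corner (a point): the foot of the case's corner between the clasp side and its -y end, on the bench (at -60, -90, 0 in the case's frame); axes as the case's
- square: flat aluminium L-square, 5 thick, 0.3 kg, ticks on top. Origin on its underside below the middle of its grip. Long leg along y: x -19 to +36, y -120 to +130. Short leg along +x from its -y end: y -120 to -70, x up to +146. Grip: straight rib on the long leg, 14 wide (x), 100 long (y -50 to +50), top 29 above the bench. Centre of mass about (25, -20).
- square_corner (a point): the inside corner of the L on the underside, at (36, -70, 0) in the square's frame; axes as the square's. Laid right it meets case_corner.
- square_tip (a point): the far end of the long leg's inner edge on the underside, at (36, 130, 0) in the square's frame; 20 mm past the case's other end when laid right
- owl: white ceramic owl figurine standing in front of the clasp side of the case, 97 high, round foot 48 across, straight round body 42 across from 15 to 62 above its foot, 0.2 kg. Origin at the centre of its underside, z up.
- tray: low wooden tray, fixed on the bench, 160 (x) by 200 (y), rim 16 high, walls and floor 6 thick. Origin at the centre of its underside. The two other owls stand in its +x half; its -x half is free.
- owl_a: owl like the first, standing in the tray near its +x, +y corner; leave it
- owl_b: owl like the first, standing in the tray near its +x, -y corner; leave it
There are look-alikes about, which are no part of the job. What is shaped like the owl but yellow is not meant.

How it is judged:
By the outcome, as a careful person would: the job done as asked, in the order asked, and still so for the second after the job is handed in, with the robot touching nothing.
It also fails if it takes over 54 s, if anything falls off the work surface, if the arm or the gripper's body presses on something with over 40 N, if the wrist force passes 120 N, or if a joint passes its speed limit or range.

## Working session

There is one attempt and no reset: what is moved stays moved. The work goes in short steps, Python scripts to look and compute and a tool call to move; the robot and the scene stay as the last step left them, time stands still between calls to the robot, and variables do not carry over. Pictures are saved under pics/ and viewed, at most 12 in all, crops included, and the job is handed in when it is done.

Besides the shell and the picture viewer there is one more tool, called after ">>>" by a JSON object that holds its "method" and its "body", one argument or row to a line. carry_out: Moves the arm, as the interface text tells. Its arguments: {"type":"object","properties":{"commands":{"type":"array","items":{"type":"array","items":{"type":"number"}}},"jaw":{"type":"number"}},"required":["commands"]}

```bash
ls; mkdir -p pics
python3 - <<'E'
from bench import *
import cv2,numpy as np,pickle
o=get_obs();print({k:np.round(v,4).tolist() for k,v in o.items()})
for n in("top","side"):
    s=snapshot(n);pickle.dump(s,open(f"{n}0.pkl","wb"));cv2.imwrite(f"pics/{n}0.png",s["img"][:,:,::-1])
    print(n,s["fx"],s["cx"],s["cy"],np.round(s["R"],3).tolist(),s["t"])
E
```

```text
pics
{'time': 0.0, 'joint_positions': [-1.3951, 0.0879, 1.3723, -0.0, 1.6836, -0.1031], 'qvel': [0.0003, -0.0017, -0.0005, 0.0007, -0.0003, 0.0002], 'joint_torque': [0.0001, -34.0185, -30.2429, 0.0719, 0.033, -0.0002], 'tool_pos': [0.1513, -0.5282, 0.2043], 'ee_rot': [-3.1394, -0.0002, 0.2788], 'wrist_force': [0.0526, 0.166, -0.3751], 'wrist_torque': [-0.0324, 0.0142, -0.0254], 'finger_force': 0.0, 'width': 0.0939}
top 396.6769595452049 250.60023084518443 194.63507878901646 [[-0.024, -0.999, -0.022], [-0.989, 0.027, -0.148], [0.149, 0.019, -0.989]] [0.00289176 0.49339262 0.98521988]
side 389.3300912522276 254.73082816936434 190.65611560168696 [[-0.834, -0.552, -0.009], [-0.396, 0.609, -0.687], [0.384, -0.569, -0.727]] [0.40124671 0.22206348 0.98634977]
```

View pics/top0.png

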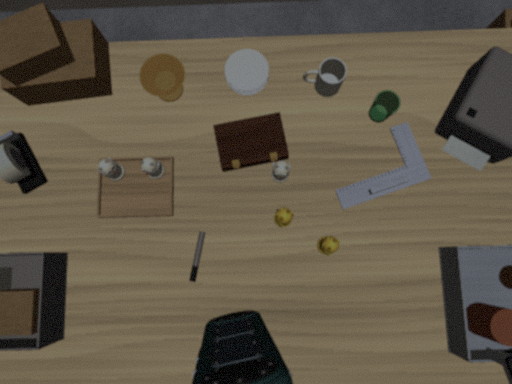

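View pics/side0.png

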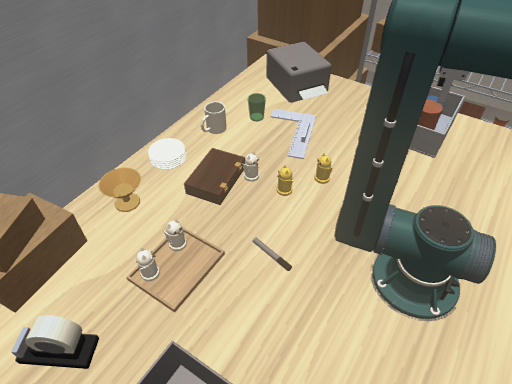

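The top view shows the case at (250,141), tray at (136,187), and L-square at (385,180) with its short leg pointing up-right. The owl candidates are:
- white (281,171), in front of the clasps
- white (112,170) and (152,167), in the tray
- yellow (284,216) and (329,244)

The owl meant is the white one at (281,171). I'll confirm it in a crop while measuring.

```bash
cat > h.py <<'E'
from bench import *
import cv2,numpy as np,pickle
def ray(s,uv,z):
    uv=np.atleast_2d(uv).astype(float)
    d=np.c_[(uv[:,0]-s["cx"])/s["fx"],(uv[:,1]-s["cy"])/s["fy"],np.ones(len(uv))]@s["R"]
    c=-s["R"].T@s["t"]; return c+d*((z-c[2])/d[:,2])[:,None]
def cloud(s):
    v,u=np.mgrid[:384,:512]; Z=s["range_z"]
    P=np.stack([(u-s["cx"])/s["fx"]*Z,(v-s["cy"])/s["fy"]*Z,Z],-1)
    W=(P-s["t"])@s["R"]; W[Z==0]=np.nan; return W
def proj(s,X):
    p=np.atleast_2d(X)@s["R"].T+s["t"]; return np.c_[p[:,0]/p[:,2]*s["fx"]+s["cx"],p[:,1]/p[:,2]*s["fy"]+s["cy"]]
def blob(mask):
    c,_=cv2.findContours(mask.astype(np.uint8),cv2.RETR_EXTERNAL,cv2.CHAIN_APPROX_NONE)
    return max(c,key=cv2.contourArea)
def todelta(dst,yaw,o=None):
    "tool-frame shift/turn from measured pose to dst (pointing down)"
    from scipy.spatial.transform import Rotation as Ro
    o=o or get_obs(); R=Ro.from_euler("xyz",o["ee_rot"]); T=Ro.from_euler("xyz",[np.pi,0,yaw])
    return np.round(np.r_[R.inv().apply(np.array(dst)-o["tool_pos"]),(R.inv()*T).as_rotvec()],4)
E
python3 - <<'E'
from h import *
s=pickle.load(open("top0.pkl","rb")); im=s["img"]; W=cloud(s); hsv=cv2.cvtColor(im,cv2.COLOR_RGB2HSV)
for n,(u0,v0,u1,v1) in dict(owl=(268,155,296,185),a=(95,155,125,182),b=(140,153,166,180)).items():
    w=W[v0:v1,u0:u1].reshape(-1,3); 
    for lo,hi in((.025,.06),(.07,.11)):
        q=w[(w[:,2]>lo+.006*(n!="owl"))&(w[:,2]<hi)]; print(n,lo,len(q),np.nanmedian(q,0).round(3),np.nanmin(q,0).round(3) if len(q) else'',np.nanmax(q,0).round(3) if len(q) else '')
m=np.zeros((384,512),bool);m[105:178,205:295]=1
m&=(abs(W[...,2]-.045)<.012)&(im.astype(int).sum(2)<200)
c=blob(m);P=ray(s,c[:,0],.045)[:,:2]; r=cv2.minAreaRect((P*1000).astype(np.float32));print("case",r,cv2.boxPoints(r).round())
m=np.zeros((384,512),bool);m[115:215,330:436]=1
print(hsv[185,360],hsv[140,405],hsv[220,380])
m&=(hsv[...,1]<45)&(hsv[...,2]>70)
c=blob(m);cv2.imwrite("sqm.png",m*255);a=cv2.approxPolyDP(c,4,True)[:,0];print("sq",a.tolist(),ray(s,a,.005).round(4).tolist())
m=np.zeros((384,512),bool)
for p in((-.08,-.1),(.08,.1)):pass
c4=[[99,158],[173,157],[173,216],[99,216]];print("tray",ray(s,c4,.016).round(3).tolist())
cv2.imwrite("pics/c1.png",cv2.resize(im[110:230,90:440,::-1],None,fx=2.28,fy=2.28,interpolation=cv2.INTER_CUBIC))
E
```

```text
owl 0.025 141 [ 0.587 -0.078  0.043] [ 0.533 -0.11   0.025] [ 0.595 -0.057  0.06 ]
owl 0.07 202 [ 0.55  -0.087  0.083] [ 0.531 -0.106  0.07 ] [ 0.573 -0.068  0.095]
a 0.025 78 [0.56  0.337 0.045] [0.548 0.333 0.031] [0.589 0.362 0.06 ]
a 0.07 197 [0.567 0.348 0.089] [0.549 0.33  0.076] [0.588 0.37  0.102]
b 0.025 60 [0.559 0.23  0.047] [0.551 0.221 0.033] [0.588 0.26  0.059]
b 0.07 197 [0.568 0.241 0.09 ] [0.551 0.225 0.077] [0.589 0.263 0.103]
case ((634.3466796875, -12.876358032226562), (124.16301727294922, 178.76197814941406), 10.22870922088623) [[ 557.   64.]
 [ 589. -112.]
 [ 711.  -90.]
 [ 680.   86.]]
[113  28 119] [115  27 121] [ 20  75 115]
sq [[407, 122], [390, 127], [404, 164], [336, 189], [343, 209], [430, 178]] [[0.6854, -0.4372, 0.005], [0.6728, -0.3905, 0.005], [0.5695, -0.4198, 0.005], [0.507, -0.2357, 0.005], [0.4533, -0.2511, 0.005], [0.5297, -0.4849, 0.005]]
tray [[0.607, 0.396, 0.016], [0.604, 0.196, 0.016], [0.445, 0.195, 0.016], [0.45, 0.391, 0.016]][ WARN:0@0.047] global loadsave.cpp:1063 imwrite_ Unsupported depth image for selected encoder is fallbacked to CV_8U.
```

View pics/c1.png

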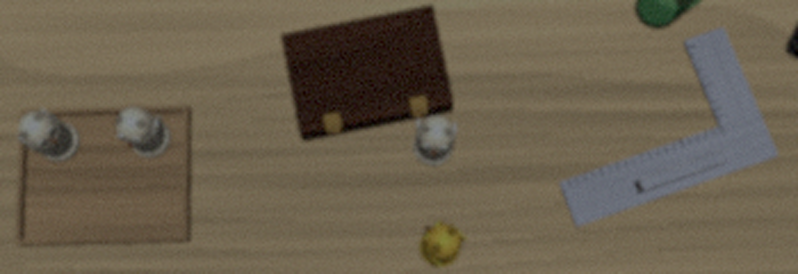

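The crop confirms the white owl, at crop (435,137), directly in front of the right clasp; the yellow one sits below. The square lies rib up. Next I'll move above the square for a wrist look on the way.

Run:
```python
from h import *
print(todelta([.46,-.36,.33],.279)); print(todelta([.53,-.09,.30],.18))
```

```text
[ 3.432e-01 -7.710e-02 -1.254e-01 -1.900e-03 -2.000e-04 -2.000e-04]
[ 4.848e-01 -3.173e-01 -9.490e-02 -1.900e-03 -1.000e-04  9.880e-02]
```

>>> {"method": "carry_out", "body": {
  "commands": [
    [0.045, -0.01, -0.016, 0, 0, 0],
    [0.09, -0.02, -0.032, 0, 0, 0],
    [0.135, -0.03, -0.048, 0, 0, 0],
    [0.18, -0.04, -0.064, 0, 0, 0],
    [0.225, -0.05, -0.08, 0, 0, 0]
  ]
}}

```text
time: 0.6
tool_pos: [0.3551, -0.4175, 0.2856]
ee_rot: [-3.141, 0.0, 0.278]
wrist_force: [0.7, -0.1, -0.5]
width: 0.0943
finger_force: 0.0
```

>>> {"method": "carry_out", "body": {
  "commands": [
    [0.045, -0.01, -0.016, 0, 0, 0],
    [0.09, -0.02, -0.032, 0, 0, 0],
    [0.118, -0.027, -0.045, 0, 0, 0],
    [0.118, -0.027, -0.045, 0, 0, 0],
    [0.118, -0.027, -0.045, 0, 0, 0]
  ]
}}

```text
time: 1.1
tool_pos: [0.4601, -0.3602, 0.3299]
ee_rot: [-3.141, 0.001, 0.28]
wrist_force: [0.6, 0.2, -0.1]
width: 0.0936
finger_force: 0.0
```

Run:
```python
from h import *
o=get_obs();print(o["tool_pos"],o["ee_rot"],o["time"])
s=snapshot("wrist");pickle.dump(s,open("w1.pkl","wb"));cv2.imwrite("pics/w1.png",s["img"][:,:,::-1])
print(-s["R"].T@s["t"],s["R"].round(2).tolist(),s["fx"])
print(todelta([.53,-.09,.30],.18))
```

```text
[ 0.46005627 -0.36015004  0.32985061] [-3.14114340e+00  1.14988582e-03  2.79919844e-01] 1.1
[ 0.52795818 -0.34226839  0.50878778] [[0.28, -0.96, -0.0], [-0.93, -0.27, 0.24], [-0.23, -0.07, -0.97]] 272.6505153566185
[ 0.1424 -0.2407  0.0295 -0.001   0.0015  0.0984]
```

View pics/w1.png

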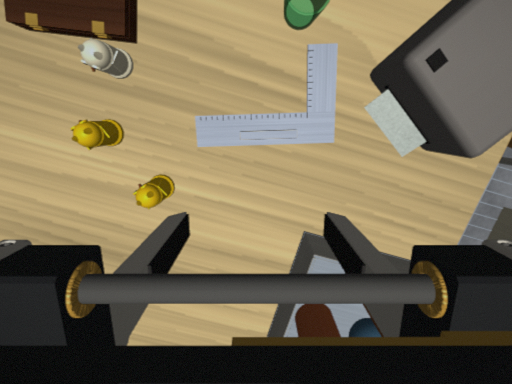

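The wrist view shows the square with its inner corner at about (308,115), the rib at (268,134) and the target owl at (105,58). On to the owl.

>>> {"method": "carry_out", "body": {
  "commands": [
    [0.023, -0.039, 0.005, 0, 0, 0.016],
    [0.046, -0.078, 0.01, 0, 0, 0.032],
    [0.069, -0.117, 0.015, 0, 0, 0.048],
    [0.092, -0.156, 0.02, 0, 0, 0.064],
    [0.115, -0.195, 0.025, 0, 0, 0.08]
  ]
}}

```text
time: 1.65
tool_pos: [0.5156, -0.141, 0.3044]
ee_rot: [-3.141, 0.001, 0.195]
wrist_force: [0.6, 0.7, 0.0]
width: 0.094
finger_force: 0.0
```

>>> {"method": "carry_out", "body": {
  "commands": [
    [0.023, -0.043, 0.005, 0, 0, 0.018],
    [0.023, -0.043, 0.005, 0, 0, 0.018],
    [0.023, -0.043, 0.005, 0, 0, 0.018],
    [0.023, -0.043, 0.005, 0, 0, 0.018],
    [0.023, -0.043, 0.005, 0, 0, 0.018]
  ]
}}

```text
time: 2.15
tool_pos: [0.5304, -0.0965, 0.3004]
ee_rot: [3.141, 0.0, 0.178]
wrist_force: [0.5, -0.5, -0.1]
width: 0.0939
finger_force: 0.0
```

Run:
```python
from h import *
o=get_obs();print(o["tool_pos"],o["ee_rot"],o["time"])
s=snapshot("wrist");pickle.dump(s,open("w2.pkl","wb"));cv2.imwrite("pics/w2.png",s["img"][:,:,::-1])
W=cloud(s)
for lo,hi in((.002,.02),(.025,.06),(.07,.11)):
    q=W[(W[...,2]>lo)&(W[...,2]<hi)&(np.hypot(W[...,0]-.552,W[...,1]+.087)<.035)&(W[...,0]<.579)]
    print(lo,len(q),np.nanmin(q,0).round(4),np.nanmax(q,0).round(4))
```

```text
[ 0.53037621 -0.09649856  0.30043817] [3.14116841e+00 2.39141826e-04 1.77603937e-01] 2.15
0.002 68 [ 0.5214 -0.1092  0.0022] [ 0.5786 -0.0631  0.0186]
0.025 49 [ 0.5516 -0.1119  0.026 ] [ 0.5758 -0.0666  0.0599]
0.07 585 [ 0.5332 -0.1084  0.0701] [ 0.5748 -0.0689  0.0959]
```

View pics/w2.png

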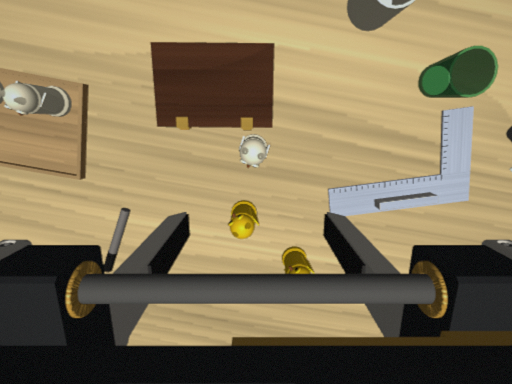

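The wrist view shows the owl from almost straight above at (254,151), the case clear at (213,85), and the square at right with its inner corner at (441,177). Now the grasp.

Run:
```python
from h import *
print(todelta([.554,-.088,.028],.18))
```

```text
[ 2.460e-02 -4.200e-03  2.725e-01  4.000e-04  1.000e-04 -2.200e-03]
```

>>> {"method": "carry_out", "body": {
  "commands": [
    [0.012, -0.002, 0.045, 0, 0, 0],
    [0.025, -0.004, 0.09, 0, 0, 0],
    [0.025, -0.004, 0.135, 0, 0, 0],
    [0.025, -0.004, 0.175, 0, 0, 0],
    [0.025, -0.004, 0.21, 0, 0, 0]
  ]
}}

```text
time: 2.7
tool_pos: [0.5538, -0.0872, 0.088]
ee_rot: [-3.141, 0.002, 0.179]
wrist_force: [0.8, 0.0, 0.6]
width: 0.0941
finger_force: 0.0
```

>>> {"method": "carry_out", "body": {
  "commands": [
    [0, 0, 0.025, 0, 0, 0],
    [0, 0, 0.045, 0, 0, 0],
    [0, 0, 0.062, 0, 0, 0],
    [0, 0, 0.062, 0, 0, 0],
    [0, 0, 0.062, 0, 0, 0]
  ]
}}

```text
time: 3.2
tool_pos: [0.5547, -0.087, 0.0287]
ee_rot: [3.142, 0.0, 0.179]
wrist_force: [1.1, 0.2, 0.2]
width: 0.0937
finger_force: 0.0
```

>>> {"method": "carry_out", "body": {
  "commands": [
    [0, 0, 0, 0, 0, 0],
    [0, 0, 0, 0, 0, 0],
    [0, 0, 0, 0, 0, 0],
    [0, 0, 0, 0, 0, 0],
    [0, 0, 0, 0, 0, 0]
  ],
  "jaw": 0.3
}}

```text
time: 3.7
tool_pos: [0.5549, -0.0861, 0.0288]
ee_rot: [3.141, -0.0, 0.181]
wrist_force: [-1.2, -0.2, -0.1]
width: 0.0575
finger_force: 0.0
```

>>> {"method": "carry_out", "body": {
  "commands": [
    [0, 0, 0, 0, 0, 0],
    [0, 0, 0, 0, 0, 0],
    [0, 0, 0, 0, 0, 0],
    [0, 0, 0, 0, 0, 0],
    [0, 0, 0, 0, 0, 0]
  ]
}}

```text
time: 4.2
tool_pos: [0.5548, -0.0862, 0.0284]
ee_rot: [3.141, -0.0, 0.181]
wrist_force: [0.6, -0.1, 0.3]
width: 0.0415
finger_force: 30.0
```

>>> {"method": "carry_out", "body": {
  "commands": [
    [0, 0, -0.015, 0, 0, 0],
    [0, 0, -0.04, 0, 0, 0],
    [0, 0, -0.075, 0, 0, 0],
    [0, 0, -0.115, 0, 0, 0],
    [0, 0, -0.14, 0, 0, 0]
  ]
}}

```text
time: 4.7
tool_pos: [0.5556, -0.0862, 0.1728]
ee_rot: [3.14, -0.004, 0.181]
wrist_force: [0.5, -0.3, -1.7]
width: 0.0411
finger_force: 30.0
```

Run:
```python
from h import *
print(todelta([.487,.293,.17],0.0));print(get_obs()["finger_force"])
s=snapshot("wrist");pickle.dump(s,open("w3.pkl","wb"))
s=pickle.load(open("w2.pkl","rb"))
t=pickle.load(open("top0.pkl","rb"));W=cloud(t)
w=W[(W[...,2]>.010)&(W[...,2]<.022)&(abs(W[...,0]-.526)<.11)&(abs(W[...,1]-.295)<.13)];print(np.nanpercentile(w,[1,99],axis=0).round(3))
```

```text
[ 0.0007 -0.3853  0.0021  0.0014 -0.0044  0.181 ]
29.99970032600686
[[0.449 0.199 0.01 ]
 [0.608 0.399 0.021]]
```

>>> {"method": "carry_out", "body": {
  "commands": [
    [0, -0.03, 0, 0, 0, 0.02],
    [0, -0.07, 0, 0, 0, 0.04],
    [0, -0.115, 0, 0, 0, 0.06],
    [0, -0.16, 0, 0, 0, 0.08],
    [0, -0.205, 0, 0, 0, 0.1]
  ]
}}

```text
time: 5.25
tool_pos: [0.5168, 0.1171, 0.1679]
ee_rot: [-3.141, 0.001, 0.079]
wrist_force: [1.8, -0.4, -1.8]
width: 0.0411
finger_force: 30.0
```

Run:
```python
from h import *
print(todelta([.487,.294,.17],0.0))
```

```text
[-1.560e-02 -1.787e-01 -2.100e-03 -1.000e-04  1.100e-03  7.950e-02]
```

>>> {"method": "carry_out", "body": {
  "commands": [
    [-0.004, -0.045, 0, 0, 0, 0.02],
    [-0.008, -0.09, 0, 0, 0, 0.04],
    [-0.012, -0.13, 0, 0, 0, 0.06],
    [-0.015, -0.16, 0, 0, 0, 0.08],
    [-0.016, -0.178, 0, 0, 0, 0.08]
  ]
}}

```text
time: 5.75
tool_pos: [0.486, 0.2941, 0.1676]
ee_rot: [-3.142, 0.002, 0.003]
wrist_force: [-0.4, -0.3, -2.0]
width: 0.0413
finger_force: 30.0
```

>>> {"method": "carry_out", "body": {
  "commands": [
    [0, 0, 0.02, 0, 0, 0],
    [0, 0, 0.05, 0, 0, 0],
    [0, 0, 0.08, 0, 0, 0],
    [0, 0, 0.105, 0, 0, 0],
    [0, 0, 0.115, 0, 0, 0]
  ]
}}

```text
time: 6.25
tool_pos: [0.4848, 0.2905, 0.0494]
ee_rot: [3.138, 0.007, 0.001]
wrist_force: [-0.2, -0.3, -3.6]
width: 0.0414
finger_force: 30.0
```

Run:
```python
from h import *
print(todelta([.487,.294,.035],0.0),get_obs()["tool_pos"])
s=snapshot("side");cv2.imwrite("pics/s2.png",cv2.resize(s["img"][190:320,90:250,::-1],None,fx=4,fy=4))
```

```text
[ 0.0023 -0.0035  0.0144  0.0031  0.0068  0.0009] [0.4848323  0.2905321  0.04942503]
```

View pics/s2.png

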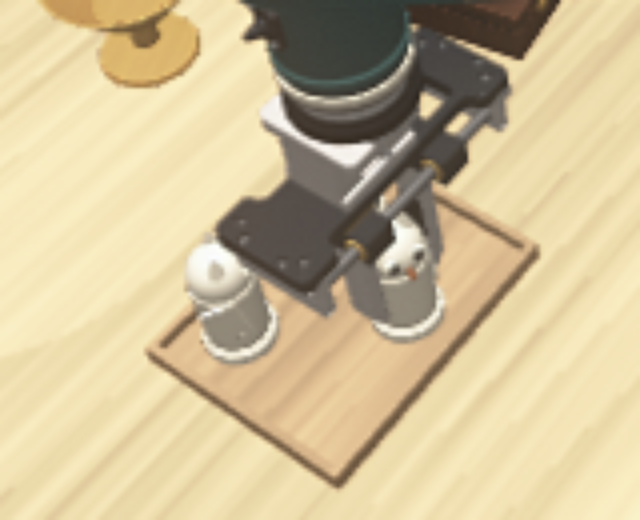

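The side view shows the owl in the gripper at crop (405,290), over the free half. Owl_a stands untouched at (230,300), and owl_b is hidden behind the hand. Lowering the last bit now.

>>> {"method": "carry_out", "body": {
  "commands": [
    [0, 0, 0.006, 0, 0, 0],
    [0, 0, 0.01, 0, 0, 0],
    [0, 0, 0.012, 0, 0, 0],
    [0, 0, 0.012, 0, 0, 0],
    [0, 0, 0.012, 0, 0, 0]
  ]
}}

```text
time: 6.8
tool_pos: [0.488, 0.2919, 0.0422]
ee_rot: [-3.141, -0.001, 0.001]
wrist_force: [0.0, 0.7, -1.9]
width: 0.0411
finger_force: 30.0
```

>>> {"method": "carry_out", "body": {
  "commands": [
    [0, 0, 0, 0, 0, 0],
    [0, 0, 0.001, 0, 0, 0],
    [0, 0, 0.002, 0, 0, 0],
    [0, 0, 0.003, 0, 0, 0],
    [0, 0, 0.003, 0, 0, 0]
  ]
}}

```text
time: 7.3
tool_pos: [0.4874, 0.2916, 0.0381]
ee_rot: [3.141, 0.001, 0.001]
wrist_force: [-0.1, 0.1, -1.5]
width: 0.041
finger_force: 30.0
```

>>> {"method": "carry_out", "body": {
  "commands": [
    [0, 0, 0.001, 0, 0, 0],
    [0, 0, 0.002, 0, 0, 0],
    [0, 0, 0.003, 0, 0, 0],
    [0, 0, 0.003, 0, 0, 0],
    [0, 0, 0.003, 0, 0, 0]
  ]
}}

```text
time: 7.8
tool_pos: [0.4875, 0.2916, 0.0354]
ee_rot: [3.141, 0.0, 0.001]
wrist_force: [-0.2, 0.7, -2.5]
width: 0.0411
finger_force: 30.0
```

>>> {"method": "carry_out", "body": {
  "commands": [
    [0, 0, 0.0003, 0, 0, 0],
    [0, 0, 0.0006, 0, 0, 0],
    [0, 0, 0.001, 0, 0, 0],
    [0, 0, 0.001, 0, 0, 0],
    [0, 0, 0.001, 0, 0, 0]
  ]
}}

```text
time: 8.3
tool_pos: [0.4876, 0.2917, 0.0345]
ee_rot: [3.142, -0.0, 0.001]
wrist_force: [-0.4, -0.2, -2.7]
width: 0.0411
finger_force: 30.0
```

>>> {"method": "carry_out", "body": {
  "commands": [
    [0, 0, 0, 0, 0, 0],
    [0, 0, 0, 0, 0, 0],
    [0, 0, 0, 0, 0, 0],
    [0, 0, 0, 0, 0, 0],
    [0, 0, 0, 0, 0, 0]
  ],
  "jaw": 0.9
}}

```text
time: 8.8
tool_pos: [0.4877, 0.2917, 0.0346]
ee_rot: [-3.142, -0.0, 0.001]
wrist_force: [0.1, 0.4, 0.9]
width: 0.078
finger_force: 0.0
```

>>> {"method": "carry_out", "body": {
  "commands": [
    [0, 0, 0, 0, 0, 0],
    [0, 0, 0, 0, 0, 0],
    [0, 0, -0.01, 0, 0, 0],
    [0, 0, -0.03, 0, 0, 0],
    [0, 0, -0.06, 0, 0, 0]
  ]
}}

```text
time: 9.3
tool_pos: [0.4863, 0.2911, 0.0937]
ee_rot: [3.14, 0.004, 0.001]
wrist_force: [0.3, 0.1, 1.0]
width: 0.0844
finger_force: 0.0
```

>>> {"method": "carry_out", "body": {
  "commands": [
    [0, 0, -0.04, 0, 0, 0],
    [0, 0, -0.085, 0, 0, 0],
    [0, 0, -0.13, 0, 0, 0],
    [0, 0, -0.175, 0, 0, 0],
    [0, 0, -0.205, 0, 0, 0]
  ]
}}

```text
time: 9.8
tool_pos: [0.488, 0.2919, 0.3048]
ee_rot: [-3.139, -0.006, 0.001]
wrist_force: [0.6, -0.4, 0.8]
width: 0.0845
finger_force: 0.0
```

Run:
```python
from h import *
s=snapshot("top");pickle.dump(s,open("top1.pkl","wb"))
W=cloud(s)
for n,(x,y) in dict(o=(.487,.292),a=(.567,.345),b=(.568,.241)).items():
    q=W[(W[...,2]>.08)&(W[...,2]<.115)&(np.hypot(W[...,0]-x,W[...,1]-y)<.035)];print(n,len(q),q.mean(0) if len(q) else'')
print(todelta([.52,-.18,.33],.25),get_obs()["tool_pos"])
```

```text
o 189 [0.48466635 0.28817437 0.08946922]
a 0 
b 185 [0.56897914 0.24291516 0.08926989]
[ 0.0306  0.4724 -0.0228 -0.0045 -0.0142 -0.2492] [0.48929251 0.2924804  0.30971059]
```

>>> {"method": "carry_out", "body": {
  "commands": [
    [0, 0.048, -0.002, 0, 0, -0.022],
    [0, 0.096, -0.006, 0, 0, -0.044],
    [0, 0.144, -0.01, 0, 0, -0.066],
    [0, 0.192, -0.014, 0, 0, -0.088],
    [0, 0.24, -0.018, 0, 0, -0.11]
  ]
}}

```text
time: 10.35
tool_pos: [0.4872, 0.05, 0.318]
ee_rot: [3.141, -0.001, 0.112]
wrist_force: [0.2, 0.5, -0.1]
width: 0.0844
finger_force: 0.0
```

>>> {"method": "carry_out", "body": {
  "commands": [
    [0, 0.045, -0.002, 0, 0, -0.022],
    [0, 0.09, -0.006, 0, 0, -0.044],
    [0, 0.135, -0.01, 0, 0, -0.066],
    [0, 0.18, -0.014, 0, 0, -0.088],
    [0, 0.22, -0.018, 0, 0, -0.11]
  ]
}}

```text
time: 10.85
tool_pos: [0.5117, -0.1691, 0.3359]
ee_rot: [3.141, -0.0, 0.221]
wrist_force: [0.4, 0.7, -0.3]
width: 0.0841
finger_force: 0.0
```

>>> {"method": "carry_out", "body": {
  "commands": [
    [0, 0, 0, 0, 0, 0],
    [0, 0, 0, 0, 0, 0],
    [0, 0, 0, 0, 0, 0],
    [0, 0, 0, 0, 0, 0],
    [0, 0, 0, 0, 0, 0]
  ]
}}

```text
time: 11.35
tool_pos: [0.5121, -0.1657, 0.3358]
ee_rot: [3.141, -0.0, 0.223]
wrist_force: [-0.3, -0.0, 0.3]
width: 0.0851
finger_force: 0.0
```

Run:
```python
from h import *
o=get_obs();print(o["tool_pos"],o["ee_rot"])
s=snapshot("wrist");pickle.dump(s,open("w4.pkl","wb"));cv2.imwrite("pics/w4.png",s["img"][:,:,::-1])
s=snapshot("top");pickle.dump(s,open("top2.pkl","wb"));W=cloud(s)
for n,(x,y) in dict(o=(.487,.292),a=(.567,.345),b=(.568,.241)).items():
    q=W[(W[...,2]>.08)&(W[...,2]<.115)&(np.hypot(W[...,0]-x,W[...,1]-y)<.035)];print(n,len(q),q.mean(0) if len(q) else'')
```

```text
[ 0.51207509 -0.16569457  0.33582088] [ 3.14132123e+00 -4.46512128e-04  2.22762717e-01]
o 190 [0.48496274 0.28776442 0.08945885]
a 185 [0.56742405 0.34971544 0.08920917]
b 180 [0.56951577 0.24320819 0.08928047]
```

View pics/w4.png

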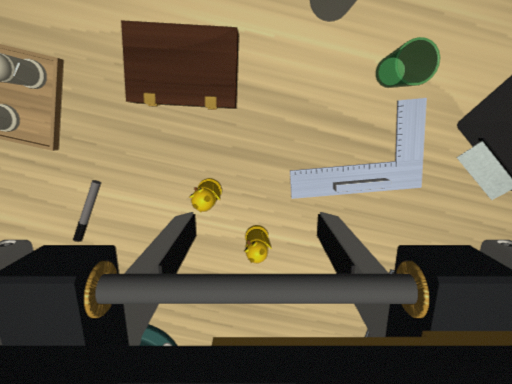

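All three owls stand in the tray. In the wrist view the case's clasp-side/-y corner is at (236,107), the square's inner corner at (396,165) and the rib at (361,184). Next step is line fits for both.

```bash
cat >> h.py <<'E'
def line(P):
    vx,vy,x,y=cv2.fitLine(P.astype(np.float32),cv2.DIST_HUBER,0,1e-5,1e-5).ravel(); return np.array([x,y]),np.array([vx,vy])
def edgefit(s,c,p,q,z,trim=.12,tol=5):
    "world line of contour points near image segment p-q (trimmed), on plane z"
    p,q=np.array(p,float),np.array(q,float);d=q-p;L=np.linalg.norm(d);d/=L
    r=c[:,0]-p;t=r@d/L;n=abs(r@[-d[1],d[0]]);k=(t>trim)&(t<1-trim)&(n<tol)
    return line(ray(s,c[k,0],z)[:,:2])
def inter(a,b): 
    t=np.linalg.solve(np.c_[a[1],-b[1]],b[0]-a[0]);return a[0]+t[0]*a[1]
def polyfit6(s,m,n,z,eps):
    c=blob(m);a=cv2.approxPolyDP(c,eps,True)[:,0]
    Ls=[edgefit(s,c,a[i],a[(i+1)%len(a)],z) for i in range(len(a))]
    return a,np.array([inter(Ls[i-1],Ls[i]) for i in range(len(a))])
def squaremask(s,box):
    h=cv2.cvtColor(s["img"],cv2.COLOR_RGB2HSV);W=cloud(s);m=(h[...,0]>95)&(h[...,0]<130)&(h[...,1]<70)&(h[...,2]>120)
    k=np.zeros_like(m);u0,v0,u1,v1=box;k[v0:v1,u0:u1]=1
    return cv2.morphologyEx((m&k).astype(np.uint8),cv2.MORPH_CLOSE,np.ones((5,5)))
def casemask(s,box):
    m=s["img"].astype(int).sum(2)<230
    k=np.zeros_like(m);u0,v0,u1,v1=box;k[v0:v1,u0:u1]=1
    return cv2.morphologyEx((m&k).astype(np.uint8),cv2.MORPH_OPEN,np.ones((9,9)))
E
python3 - <<'E'
from h import *
for f,b in(("w4",(280,90,440,205)),("w1",(185,35,345,155)),("w2",(320,100,480,220))):
    s=pickle.load(open(f+".pkl","rb"));a,P=polyfit6(s,squaremask(s,b),6,.005,5)
    print(f,a.tolist());
    for i,p in enumerate(P): 
        d=P[(i+1)%len(P)]-p;print("  ",p.round(4),"len",np.hypot(*d).round(4),"ang",np.degrees(np.arctan2(d[1],d[0])).round(2))
    W=cloud(s);q=W[(W[...,2]>.02)&(W[...,2]<.036)&(W[...,0]<.56)&(W[...,0]>.44)&(W[...,1]<-.25)&(W[...,1]>-.46)]
    if len(q)>5: l=line(q[:,:2]);print("  rib",len(q),l[0],np.degrees(np.arctan2(l[1][1],l[1][0])),np.ptp(q@np.r_[l[1],0]),q@np.r_[l[1],0]@np.zeros(len(q)) if 0 else '')
for f,b in(("w4",(110,10,250,115)),("w2",(140,35,285,132))):
    s=pickle.load(open(f+".pkl","rb"));a,P=polyfit6(s,casemask(s,b),4,.045,6)
    print(f,a.tolist(),"cam",-s["R"].T@s["t"])
    for i,p in enumerate(P): 
        d=P[(i+1)%len(P)]-p;print("  ",p.round(4),"len",np.hypot(*d).round(4),"ang",np.degrees(np.arctan2(d[1],d[0])).round(2))
E
```

```text
w4 [[425, 98], [398, 101], [395, 162], [290, 171], [292, 198], [419, 187]]
   [ 0.6864 -0.4361] len 0.0473 ang 106.71
   [ 0.6728 -0.3908] len 0.11 ang -162.63
   [ 0.5678 -0.4236] len 0.197 ang 107.99
   [ 0.507  -0.2362] len 0.0527 ang -165.37
   [ 0.456  -0.2495] len 0.2487 ang -72.0
   [ 0.5328 -0.486 ] len 0.1615 ang 17.99
  rib 464 [ 0.5134986  -0.36722714] -71.94635 0.09925190114778959 
w1 [[336, 44], [308, 45], [306, 113], [196, 116], [198, 146], [333, 141]]
   [ 0.6861 -0.4368] len 0.0474 ang 106.13
   [ 0.673  -0.3913] len 0.1108 ang -162.96
   [ 0.567  -0.4237] len 0.198 ang 108.14
   [ 0.5054 -0.2356] len 0.0519 ang -162.03
   [ 0.4561 -0.2516] len 0.2463 ang -72.01
   [ 0.5321 -0.4859] len 0.1616 ang 17.68
  rib 481 [ 0.5125674  -0.36808053] -72.089775 0.09883021130031677 
w2 [[472, 107], [443, 111], [440, 175], [329, 189], [330, 212], [467, 200]]
   [ 0.6873 -0.4359] len 0.0475 ang 108.22
   [ 0.6725 -0.3907] len 0.1091 ang -162.77
   [ 0.5683 -0.423 ] len 0.1985 ang 108.0
   [ 0.5069 -0.2342] len 0.0531 ang -161.86
   [ 0.4565 -0.2507] len 0.2474 ang -72.01
   [ 0.5329
[... 606 characters left out ...]
901 -0.0882] len 0.0257 ang -77.14
   [ 0.5958 -0.1132] len 0.1178 ang 10.09
   [ 0.7118 -0.0926] len 0.1793 ang 99.83
w2 [[152, 43], [158, 125], [187, 116], [189, 125], [240, 126], [241, 116], [251, 116], [253, 126], [271, 126], [272, 44]] cam [ 0.5997086  -0.08544714  0.47941945]
   [0.6808 0.0842] len 0.1248 ang -169.81
   [0.558  0.0621] len 0.0553 ang -47.97
   [0.595  0.0211] len 0.0215 ang -166.77
   [0.5741 0.0161] len 0.0795 ang -79.72
   [ 0.5883 -0.0621] len 0.015 ang 9.46
   [ 0.6031 -0.0596] len 0.02 ang -79.73
   [ 0.6067 -0.0793] len 0.015 ang -169.88
   [ 0.5919 -0.0819] len 0.0295 ang -79.72
   [ 0.5972 -0.1109] len 0.1171 ang 11.08
   [ 0.7121 -0.0884] len 0.1754 ang 100.28
```

>>> {"method": "carry_out", "body": {
  "commands": [
    [0, 0.02, 0.02, 0, 0, -0.14],
    [0, 0.04, 0.04, 0, 0, -0.28],
    [0, 0.06, 0.06, 0, 0, -0.42],
    [0, 0.08, 0.08, 0, 0, -0.56],
    [0, 0.1, 0.1, 0, 0, -0.7]
  ],
  "jaw": 0.45
}}

```text
time: 11.95
tool_pos: [0.5342, -0.2648, 0.2348]
ee_rot: [3.141, -0.0, 0.927]
wrist_force: [0.1, 0.8, 0.3]
width: 0.0481
finger_force: 0.0
```

Run:
```python
from h import *
print(todelta([.513,-.367,.12],1.885))
```

```text
[-9.450e-02  4.430e-02  1.148e-01  3.000e-04  1.000e-04 -9.576e-01]
```

>>> {"method": "carry_out", "body": {
  "commands": [
    [-0.02, 0.01, 0.02, 0, 0, -0.14],
    [-0.04, 0.018, 0.04, 0, 0, -0.28],
    [-0.06, 0.026, 0.06, 0, 0, -0.42],
    [-0.08, 0.035, 0.08, 0, 0, -0.56],
    [-0.0945, 0.044, 0.095, 0, 0, -0.7]
  ]
}}

```text
time: 12.45
tool_pos: [0.5111, -0.3668, 0.1389]
ee_rot: [-3.14, -0.001, 1.626]
wrist_force: [0.2, 0.3, -0.3]
width: 0.0424
finger_force: 0.0
```

>>> {"method": "carry_out", "body": {
  "commands": [
    [0, 0, 0.01, 0, 0, -0.13],
    [0, 0, 0.02, 0, 0, -0.258],
    [0, 0, 0.02, 0, 0, -0.258],
    [0, 0, 0.02, 0, 0, -0.258],
    [0, 0, 0.02, 0, 0, -0.258]
  ]
}}

```text
time: 12.95
tool_pos: [0.5124, -0.3664, 0.1215]
ee_rot: [3.141, 0.001, 1.878]
wrist_force: [0.8, -0.1, 0.4]
width: 0.0422
finger_force: 0.0
```

Run:
```python
from h import *
s=snapshot("wrist");pickle.dump(s,open("w5.pkl","wb"));cv2.imwrite("pics/w5.png",s["img"][:,:,::-1])
W=cloud(s);q=W[(W[...,2]>.024)&(W[...,2]<.034)&(W[...,0]<.56)&(W[...,0]>.44)&(W[...,1]<-.25)&(W[...,1]>-.46)];l=line(q[:,:2]);print(len(q),l,q.min(0),q.max(0))
print(todelta([.513,-.367,.010],1.885),get_obs()["tool_pos"],get_obs()["ee_rot"])
```

```text
1238 (array([ 0.51220834, -0.36588663], dtype=float32), array([ 0.30881992, -0.95112056], dtype=float32)) [ 0.49174961 -0.4168461   0.02402579] [ 0.53363967 -0.31915768  0.03100054]
[-0.0005  0.0003  0.1116  0.0009  0.0016 -0.0071] [ 0.51238127 -0.36647525  0.12160659] [3.14065265e+00 1.64403768e-03 1.87788346e+00]
```

View pics/w5.png

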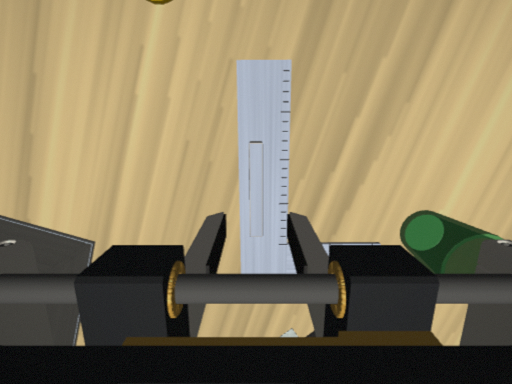

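The rib is at (256,190), centred between the fingers, and the long leg's tip is visible at row 60. Descending to grip.

>>> {"method": "carry_out", "body": {
  "commands": [
    [0, 0, 0.03, 0, 0, -0.007],
    [0, 0, 0.06, 0, 0, -0.007],
    [0, 0, 0.085, 0, 0, -0.007],
    [0, 0, 0.1, 0, 0, -0.007],
    [0, 0, 0.109, 0, 0, -0.007]
  ]
}}

```text
time: 13.5
tool_pos: [0.5116, -0.3661, 0.0105]
ee_rot: [-3.141, -0.001, 1.885]
wrist_force: [-1.1, -0.2, -0.4]
width: 0.0423
finger_force: 0.0
```

>>> {"method": "carry_out", "body": {
  "commands": [
    [0, 0, 0.001, 0, 0, 0],
    [0, 0, 0.0025, 0, 0, 0],
    [0, 0, 0.0025, 0, 0, 0],
    [0, 0, 0.0025, 0, 0, 0],
    [0, 0, 0.0025, 0, 0, 0]
  ]
}}

```text
time: 14.0
tool_pos: [0.5123, -0.3668, 0.0099]
ee_rot: [3.141, 0.001, 1.886]
wrist_force: [-0.3, 0.4, 0.1]
width: 0.0424
finger_force: 0.0
```

>>> {"method": "carry_out", "body": {
  "commands": [
    [0, 0, 0, 0, 0, 0],
    [0, 0, 0, 0, 0, 0],
    [0, 0, 0, 0, 0, 0],
    [0, 0, 0, 0, 0, 0],
    [0, 0, 0, 0, 0, 0]
  ],
  "jaw": 0
}}

```text
time: 14.5
tool_pos: [0.5118, -0.3664, 0.009]
ee_rot: [3.142, 0.0, 1.886]
wrist_force: [-0.6, 0.2, -0.4]
width: 0.0135
finger_force: 30.0
```

>>> {"method": "carry_out", "body": {
  "commands": [
    [0, 0, 0, 0, 0, 0],
    [0, 0, 0, 0, 0, 0],
    [0, 0, 0, 0, 0, 0],
    [0, 0, 0, 0, 0, 0],
    [0, 0, 0, 0, 0, 0]
  ]
}}

```text
time: 15.0
tool_pos: [0.5118, -0.3664, 0.009]
ee_rot: [-3.142, -0.0, 1.886]
wrist_force: [0.2, 0.1, 0.0]
width: 0.0135
finger_force: 30.0
```

Run:
```python
from h import *
for f in("top2","w4"):
    s=pickle.load(open(f+".pkl","rb"));h=cv2.cvtColor(s["img"],cv2.COLOR_RGB2HSV);W=cloud(s)
    for b in((.46,-.09),(.41,-.19)):
        m=(h[...,1]>140)&(h[...,0]>18)&(h[...,0]<35)&(W[...,2]>.02)&(np.hypot(W[...,0]-b[0],W[...,1]-b[1])<.06)
        q=W[m];print(f,len(q),np.percentile(q,[2,98],axis=0).round(3).tolist() if len(q) else '')
print(todelta([.538,-.063,.10],1.748))
```

```text
top2 7 [[0.432, -0.139, 0.037], [0.504, -0.07, 0.68]]
top2 1 [[0.468, -0.191, 0.712], [0.468, -0.191, 0.712]]
w4 633 [[0.422, -0.115, 0.028], [0.456, -0.075, 0.094]]
w4 614 [[0.354, -0.221, 0.025], [0.383, -0.183, 0.093]]
[ 0.2803  0.1189 -0.091  -0.     -0.      0.1378]
```

>>> {"method": "carry_out", "body": {
  "commands": [
    [0, 0, -0.01, 0, 0, 0],
    [0, 0, -0.03, 0, 0, 0],
    [0, 0, -0.055, 0, 0, 0],
    [0, 0, -0.08, 0, 0, 0],
    [0, 0, -0.095, 0, 0, 0]
  ]
}}

```text
time: 15.5
tool_pos: [0.5122, -0.3668, 0.1062]
ee_rot: [3.141, 0.002, 1.886]
wrist_force: [0.2, -1.5, -3.2]
width: 0.0136
finger_force: 30.0
```

>>> {"method": "carry_out", "body": {
  "commands": [
    [0.03, 0.013, 0, 0, 0, 0.02],
    [0.068, 0.029, 0, 0, 0, 0.04],
    [0.106, 0.045, 0, 0, 0, 0.06],
    [0.144, 0.061, 0, 0, 0, 0.08],
    [0.182, 0.077, 0, 0, 0, 0.1]
  ]
}}

```text
time: 16.0
tool_pos: [0.5279, -0.1677, 0.1034]
ee_rot: [-3.14, -0.001, 1.785]
wrist_force: [1.0, 0.5, -4.7]
width: 0.014
finger_force: 30.0
```

Run:
```python
from h import *
print(todelta([.538,-.063,.05],1.748))
```

```text
[ 0.1002  0.0321  0.0535 -0.0013 -0.0009  0.0366]
```

>>> {"method": "carry_out", "body": {
  "commands": [
    [0.03, 0.01, 0, 0, 0, 0.01],
    [0.06, 0.02, 0, 0, 0, 0.02],
    [0.085, 0.028, 0, 0, 0, 0.037],
    [0.096, 0.032, 0, 0, 0, 0.037],
    [0.1, 0.032, 0, 0, 0, 0.037]
  ]
}}

```text
time: 16.5
tool_pos: [0.5384, -0.0641, 0.1036]
ee_rot: [-3.141, 0.0, 1.751]
wrist_force: [-0.1, 0.0, -3.4]
width: 0.0139
finger_force: 30.0
```

>>> {"method": "carry_out", "body": {
  "commands": [
    [0, 0, 0.02, 0, 0, 0],
    [0, 0, 0.04, 0, 0, 0],
    [0, 0, 0.055, 0, 0, 0],
    [0, 0, 0.065, 0, 0, 0],
    [0, 0, 0.065, 0, 0, 0]
  ]
}}

```text
time: 17.0
tool_pos: [0.5371, -0.0654, 0.037]
ee_rot: [-3.138, -0.001, 1.748]
wrist_force: [-0.4, -0.3, -4.0]
width: 0.0136
finger_force: 30.0
```

Run:
```python
from h import *
o=get_obs();print(o["tool_pos"],o["ee_rot"])
a=[]
for n in("wrist","top","side"):
    s=snapshot(n);pickle.dump(s,open("p1%s.pkl"%n,"wb"));a.append(s["img"][:,:,::-1])
v=np.vstack([a[0][:300],np.hstack([cv2.resize(a[1][100:220,190:340],(256,205)),cv2.resize(a[2][120:240,160:310],(256,205))])]);cv2.imwrite("pics/p1.png",v)
print(todelta([.538,-.063,.011],1.748))
```

```text
[ 0.53713578 -0.06540775  0.03696812] [-3.13778454e+00 -1.23049393e-03  1.74794073e+00]
[ 0.0027 -0.0009  0.0289  0.0016  0.0009  0.0005]
```

View pics/p1.png

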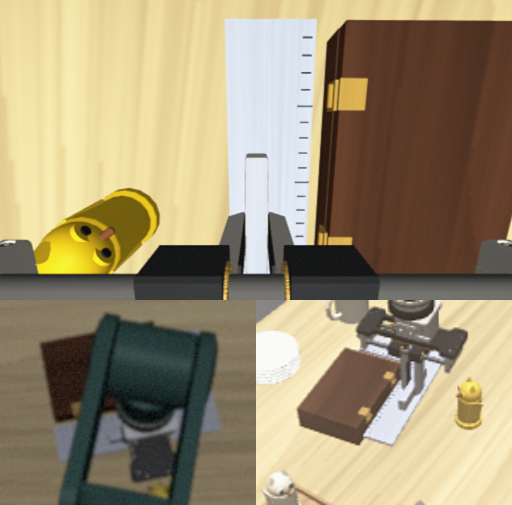

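The wrist view shows the leg's inner edge at column 316, tip at row 20, clear of the case front, whose lid edge runs (348,22)–(328,250). There is a gap all along. The short leg is clear of the case end. Lowering almost to the bench, then measuring.

>>> {"method": "carry_out", "body": {
  "commands": [
    [0.001, 0, 0.01, 0, 0, 0],
    [0.002, 0, 0.018, 0, 0, 0],
    [0.002, 0, 0.024, 0, 0, 0],
    [0.002, 0, 0.025, 0, 0, 0],
    [0.002, 0, 0.025, 0, 0, 0]
  ]
}}

```text
time: 17.65
tool_pos: [0.5379, -0.0629, 0.0134]
ee_rot: [-3.141, -0.0, 1.749]
wrist_force: [0.2, -0.2, -3.4]
width: 0.0137
finger_force: 30.0
```

```bash
cat >> h.py <<'E'
def gapmeas(s):
    "wrist view with square held low: inner leg edge, tip, case lid edges in world"
    im=s["img"];W=cloud(s);h=cv2.cvtColor(im,cv2.COLOR_RGB2HSV)
    z=W[...,2]
    # square: bluish grey low; per row, right boundary
    sq=(h[...,0]>95)&(h[...,0]<130)&(h[...,1]<90)&(h[...,2]>120)
    lid=(abs(z-.045)<.006)&(W[...,0]>.5)
    return im,W,sq,lid
E
python3 - <<'E'
from h import *
o=get_obs();print(o["tool_pos"],o["ee_rot"],o["wrist_force"])
s=snapshot("wrist");pickle.dump(s,open("p2.pkl","wb"));im,W,sq,lid=gapmeas(s)
cv2.imwrite("pics/p2.png",im[:,:,::-1])
print("cam",-s["R"].T@s["t"])
for r in range(20,236,24): print(r,im[r,300:352:4].astype(int).sum(1).tolist(),W[r,300:352:6,2].round(3).tolist())
for c in (270,300,350,400,450): print(c,im[8:40:2,c].astype(int).sum(1).tolist())
E
```

```text
[ 0.53786643 -0.06291663  0.01341488] [-3.14061545e+00 -2.82095619e-04  1.74887270e+00] [ 0.24128686 -0.18112886 -3.38071482]
cam [0.52616706 0.00445855 0.19245203]
20 [669, 687, 677, 694, 669, 571, 581, 608, 606, 603, 611, 613, 143] [0.009, 0.01, 0.009, 0.001, -0.0, -0.001, 0.001, -0.0, 0.028]
44 [676, 688, 683, 698, 584, 597, 615, 604, 531, 81, 94, 80, 117] [0.01, 0.01, 0.01, -0.0, 0.0, -0.001, 0.007, 0.021, 0.03]
68 [684, 689, 690, 696, 608, 614, 604, 584, 102, 88, 100, 133, 83] [0.01, 0.009, 0.01, -0.0, -0.0, 0.0, 0.011, 0.024, 0.036]
92 [694, 696, 704, 690, 612, 597, 576, 575, 86, 288, 482, 397, 194] [0.009, 0.01, 0.009, -0.001, -0.0, 0.001, 0.033, 0.036, 0.039]
116 [693, 697, 709, 648, 587, 590, 619, 236, 85, 84, 133, 81, 92] [nan, 0.011, -0.002, 0.001, -0.001, 0.006, 0.02, 0.03, 0.043]
140 [701, 703, 704, 580, 603, 623, 617, 63, 80, 80, 142, 100, 210] [0.011, 0.01, 0.001, 0.0, 0.001, 0.01, 0.024, 0.036, 0.044]
164 [702, 705, 697, 618, 618, 615, 515, 90, 86, 113, 85, 123, 215] [0.009, 0.01, 0.001, -0.0, -0.001, 0.013, 0.028, 0.039, 0.045]
188 [703, 708, 681, 611, 615, 622, 91, 90, 83, 141, 78, 213, 216] [0.009, 0.009, -0.0, -0.001, 0.004, 0.019, 0.031, 0.044, 0.045]
212 [711, 708, 616, 622, 619, 576, 84, 89, 96, 94, 129, 218, 219] [0.01, 0.01, 0.001, 0.0, 0.009, 0.024, 0.035, 0.044, 0.045]
270 [569, 564, 567, 573, 568, 597, 683, 686, 685, 683, 683, 680, 680, 683, 684, 685]
300 [602, 604, 605, 607, 605, 627, 669, 672, 670, 667, 666, 669, 670, 673, 673, 672]
350 [594, 592, 597, 597, 555, 312, 87, 105, 93, 89, 98, 77, 69, 86, 82, 76]
400 [274, 182, 181, 188, 180, 177, 180, 182, 187, 184, 184, 178, 180, 187, 182, 187]
450 [362, 171, 178, 179, 182, 171, 177, 173, 182, 173, 172, 177, 180, 175, 172, 175]
```

View pics/p2.png

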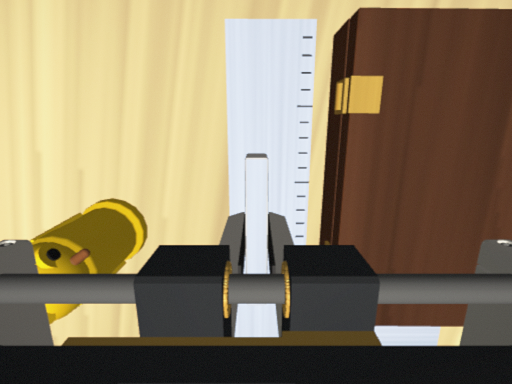

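The wrist view shows the leg's inner edge at column ~316→306, the foot of the case front at ~333→318, the tip at row 18 and the case's +y lid edge at row 10. Measuring the gap, yaw and overhang relative to each other from this one image.

```bash
cat >> h.py <<'E'
def cross(v,x,level,fall=True):
    "first subpixel crossing of level along v"
    for i in range(len(v)-1):
        a,b=v[i],v[i+1]
        if (a>=level>b) if fall else (a<level<=b): return x[i]+(level-a)/(b-a)
    return np.nan
def rel(s,zs,rows=range(40,210,3),c0=308):
    g=s["img"].astype(float); b=g[...,2]; t=g.sum(2)
    E,F=[],[]
    for r in rows:
        # square -> wood: blue channel drop; then wood -> dark foot
        x=np.arange(296,345); rr=b[r,296:345]-0.9*g[r,296:345,0]   # blue excess
        lv=(np.median(rr[:4])+np.nanmin(rr[:36]))/2
        k=cross(rr,x,lv); 
        d=cross(t[r,296:360],np.arange(296,360),330)
        E.append((k,r));F.append((d,r))
    E,F=np.array(E),np.array(F)
    def robust(P,z):
        P=P[~np.isnan(P[:,0])];p=np.polyfit(P[:,1],P[:,0],1)
        for _ in range(4):
            e=abs(P[:,0]-np.polyval(p,P[:,1]));k=e<max(.4,2*np.median(e));p=np.polyfit(P[k,1],P[k,0],1)
        return line(ray(s,P[k],z)[:,:2]),k.sum(),np.median(e)
    le,ne,ee=robust(E,zs);lf,nf,ef=robust(F,0.)
    tip=np.array([(c,cross((b-.9*g[...,0])[5:40,c],np.arange(5,40),(np.median((b-.9*g[...,0])[30:40,c])+np.median((b-.9*g[...,0])[5:9,c]))/2,False)) for c in range(232,300,3)])
    end=np.array([(c,cross(t[0:30,c],np.arange(0,30),390)) for c in range(375,500,4)])
    tip=tip[~np.isnan(tip[:,1])];end=end[~np.isnan(end[:,1])]
    lt=line(ray(s,tip,zs)[:,:2]);ld=line(ray(s,end,.045)[:,:2])
    A=lambda l:np.degrees(np.arctan2(l[1][1],l[1][0]))%180
    tp,cp=inter(le,lt),inter(lf,ld)   # square_tip, case +y front corner
    fy=lf[1]*np.sign(lf[1][1]);fx=np.array([fy[1],-fy[0]])
    print("ang edge %.2f foot %.2f tip %.2f end %.2f"%(A(le),A(lf),A(lt),A(ld)),"n",ne,nf,ee.round(2),ef.round(2),len(tip),len(end))
    tc=tp-.2*le[1]*np.sign(le[1][1])
    print("tip",tp.round(4),"casetop",cp.round(4),"gap at tip %.1f at corner %.1f mm, overhang %.1f mm"%(1e3*(cp-tp)@fx,1e3*(cp-tc)@fx,1e3*(tp-cp)@fy),"fx",fx)
    return le,lf,lt,ld
E
python3 - <<'E'
from h import *
rel(pickle.load(open("p2.pkl","rb")),.0094)
E
```

```text
ang edge 100.27 foot 99.90 tip 10.10 end 9.93 n 56 56 0.05 0.07 23 32
tip [0.5509 0.0698] casetop [0.5649 0.0654] gap at tip 13.0 at corner 11.7 mm, overhang 6.7 mm fx [0.98512065 0.1718643 ]
```

>>> {"method": "carry_out", "body": {
  "commands": [
    [0.003, 0.003, 0.001, 0, 0, 0.003],
    [0.006, 0.006, 0.0015, 0, 0, 0.006],
    [0.009, 0.009, 0.002, 0, 0, 0.006],
    [0.011, 0.011, 0.002, 0, 0, 0.006],
    [0.011, 0.011, 0.002, 0, 0, 0.006]
  ]
}}

```text
time: 18.2
tool_pos: [0.5474, -0.0498, 0.012]
ee_rot: [3.141, 0.0, 1.744]
wrist_force: [-0.1, 0.1, -3.0]
width: 0.0139
finger_force: 30.0
```

Run:
```python
from h import *
o=get_obs();print(o["tool_pos"],o["ee_rot"],o["wrist_force"],o["wrist_torque"])
s=snapshot("wrist");pickle.dump(s,open("p3.pkl","wb"))
o=get_obs();print(o["tool_pos"],o["ee_rot"])
g=s["img"]
for r in (60,120,200): print(g[r,300:330:2].tolist())
rel(s,o["tool_pos"][2]-.004)
```

```text
[ 0.54742695 -0.04977532  0.01199891] [3.14140446e+00 3.07200716e-05 1.74352699e+00] [-0.08236924  0.1167545  -3.04856663] [-0.01564739 -0.05865875 -0.04964914]
[ 0.54725641 -0.04998639  0.01200089] [3.14158155e+00 1.55341215e-04 1.74335511e+00]
[[221, 228, 240], [223, 231, 242], [226, 233, 243], [223, 231, 241], [224, 231, 242], [227, 235, 244], [227, 235, 244], [197, 208, 226], [45, 28, 19], [46, 27, 21], [45, 24, 14], [47, 28, 18], [86, 52, 36], [44, 24, 14], [43, 25, 16]]
[[224, 231, 242], [225, 232, 243], [225, 233, 243], [226, 233, 244], [227, 235, 245], [230, 238, 247], [96, 89, 91], [183, 137, 57], [224, 179, 76], [199, 161, 74], [171, 136, 64], [224, 183, 87], [137, 109, 52], [223, 182, 85], [221, 181, 85]]
[[229, 237, 246], [230, 237, 246], [231, 239, 247], [228, 237, 246], [116, 115, 121], [42, 22, 13], [44, 28, 17], [45, 26, 15], [77, 48, 32], [45, 27, 18], [45, 27, 19], [101, 59, 40], [109, 67, 48], [107, 69, 47], [107, 68, 47]]Traceback (most recent call last):
  File "<stdin>", line 7, in <module>
  File "h.py", line 76, in rel
    lt=line(ray(s,tip,zs)[:,:2]);ld=line(ray(s,end,.045)[:,:2])
                                    ~~~~^^^^^^^^^^^^^^^^^^^^^^^
  File "h.py", line 22, in line
    vx,vy,x,y=cv2.fitLine(P.astype(np.float32),cv2.DIST_HUBER,0,1e-5,1e-5).ravel(); return np.array([x,y]),np.array([vx,vy])
              ~~~~~~~~~~~^^^^^^^^^^^^^^^^^^^^^^^^^^^^^^^^^^^^^^^^^^^^^^^^^
cv2.error: OpenCV(4.12.0) /io/opencv/modules/imgproc/src/linefit.cpp:50: error: (-215:Assertion failed) count > 0 in function 'fitLine2D_wods'
```

>>> {"method": "carry_out", "body": {
  "commands": [
    [0.0003, 0, 0.0005, 0, 0, 0],
    [0.0006, 0, 0.001, 0, 0, 0],
    [0.001, 0, 0.0015, 0, 0, 0],
    [0.001, 0, 0.002, 0, 0, 0],
    [0.001, 0, 0.002, 0, 0, 0]
  ]
}}

```text
time: 18.75
tool_pos: [0.5468, -0.0493, 0.0098]
ee_rot: [-3.141, 0.0, 1.743]
wrist_force: [1.4, -0.0, -3.6]
width: 0.0141
finger_force: 30.0
```

Run:
```python
from h import *
import numpy as np
for i in range(3):
    snapshot("side");o=get_obs();print(o["tool_pos"].round(5) if hasattr(o["tool_pos"],'round') else o["tool_pos"],np.round(o["ee_rot"],4),np.round(o["wrist_force"],2),np.round(o["wrist_torque"],3))
s=snapshot("wrist");pickle.dump(s,open("p4.pkl","wb"));g=s["img"].astype(float);t=g.sum(2)
# inner edge (square top z=.0065) seen against dark case
P=np.array([(cross(t[r,290:340],np.arange(290,340),400),r) for r in list(range(50,80))+list(range(130,208))])
P=P[~np.isnan(P[:,0])];z=o["tool_pos"][2]-.004;l=line(ray(s,P,z)[:,:2]);print("edge ang",np.degrees(np.arctan2(l[1][1],l[1][0]))%180)
# case lid front edge from depth: first lid pixel each row
W=cloud(s);L=np.array([W[r,c] for r in range(60,240,2) for c in [np.argmax(W[r,300:400,2]>.043)+300]]);k=abs(L[:,2]-.045)<.003;m=line(L[k,:2]);print("lid edge ang",k.sum(),np.degrees(np.arctan2(m[1][1],m[1][0]))%180)
n=np.array([.985,.172]);print("gap mm (depth lid edge)",1e3*(m[0]-l[0])@n)
W=cloud(pickle.load(open("p2.pkl","rb")));L=np.array([W[r,c] for r in range(60,200,2) for c in [np.argmax(W[r,300:400,2]>.043)+300]]);k=abs(L[:,2]-.045)<.003;m=line(L[k,:2]);print("p2 lid",k.sum(),m,"ang",np.degrees(np.arctan2(m[1][1],m[1][0]))%180)
```

```text
[ 0.54686 -0.04935  0.0099 ] [-3.1415e+00  1.0000e-04  1.7427e+00] [ 0.65 -0.07 -2.83] [ 0.023 -0.015 -0.047]
[ 0.54692 -0.04933  0.00996] [-3.1416e+00  1.0000e-04  1.7427e+00] [ 0.17 -0.27 -2.43] [0.034 0.007 0.043]
[ 0.54696 -0.0493   0.00997] [3.1416e+00 1.0000e-04 1.7428e+00] [ 0.11  0.17 -4.42] [0.013 0.046 0.037]
edge ang 99.91244
lid edge ang 90 100.08652
gap mm (depth lid edge) 0.8169343271255494
p2 lid 70 (array([0.5745133 , 0.00857148], dtype=float32), array([ 0.18214948, -0.9832708 ], dtype=float32)) ang 100.49499
```

>>> {"method": "carry_out", "body": {
  "commands": [
    [0.0004, 0.0003, 0, 0, 0, 0],
    [0.0008, 0.0006, 0, 0, 0, 0],
    [0.001, 0.0007, 0, 0, 0, 0],
    [0.001, 0.0007, 0, 0, 0, 0],
    [0.001, 0.0007, 0, 0, 0, 0]
  ]
}}

```text
time: 19.45
tool_pos: [0.5474, -0.0482, 0.01]
ee_rot: [-3.142, 0.0, 1.743]
wrist_force: [-0.1, 0.1, -3.9]
width: 0.0135
finger_force: 30.0
```

>>> {"method": "carry_out", "body": {
  "commands": [
    [0, 0, 0, 0, 0, 0],
    [0, 0, 0, 0, 0, 0],
    [0, 0, 0, 0, 0, 0],
    [0, 0, 0, 0, 0, 0],
    [0, 0, 0, 0, 0, 0]
  ]
}}

```text
time: 19.95
tool_pos: [0.5475, -0.0482, 0.01]
ee_rot: [3.142, 0.0, 1.743]
wrist_force: [0.5, 0.4, -3.9]
width: 0.0137
finger_force: 30.0
```

>>> {"method": "carry_out", "body": {
  "commands": [
    [0.0003, 0.0001, 0, 0, 0, 0],
    [0.0005, 0.0002, 0, 0, 0, 0],
    [0.0005, 0.0003, 0, 0, 0, 0],
    [0.0005, 0.0003, 0, 0, 0, 0],
    [0.0005, 0.0003, 0, 0, 0, 0]
  ]
}}

```text
time: 20.45
tool_pos: [0.5475, -0.0476, 0.0099]
ee_rot: [-3.141, 0.0, 1.743]
wrist_force: [-0.1, 0.2, -2.7]
width: 0.0137
finger_force: 30.0
```

```bash
cat > m.py <<'E'
from h import *
for i in range(3):
    snapshot("side");o=get_obs();print(np.round(o["tool_pos"],5),np.round(o["ee_rot"],4),np.round(o["wrist_force"],2),np.round(o["wrist_torque"],3))
d=o["tool_pos"]-np.array([.53787,-.06292,.0134]);print("moved fx %.1f fy %.1f"%(1e3*d[:2]@[.985,.172],1e3*d[:2]@[-.172,.985]))
s=snapshot("wrist");g=s["img"].astype(float);t=g.sum(2)
P=np.array([(cross(t[r,290:340],np.arange(290,340),400),r) for r in list(range(50,80))+list(range(130,208))])
P=P[~np.isnan(P[:,0])];z=o["tool_pos"][2]-.004;l=line(ray(s,P,z)[:,:2])
W=cloud(s);L=np.array([W[r,c] for r in range(60,240,2) for c in [np.argmax(W[r,300:400,2]>.043)+300]]);k=abs(L[:,2]-.045)<.003;m=line(L[k,:2])
A=lambda l:np.degrees(np.arctan2(l[1][1],l[1][0]))%180
print("edge",A(l),"lid",A(m),"gap",1e3*(m[0]-l[0])@[.985,.172])
E
python3 m.py
```

```text
[ 0.5475  -0.04762  0.00993] [-3.1412  0.      1.7428] [-1.05  0.98 -2.35] [ 0.069  0.197 -0.037]
[ 0.54754 -0.04761  0.00996] [-3.1413  0.      1.7428] [ 0.34 -0.17 -2.97] [ 0.017  0.134 -0.034]
[ 0.54751 -0.04763  0.00993] [-3.1413 -0.      1.7427] [-0.93 -0.61 -3.41] [-0.024  0.157 -0.04 ]
moved fx 12.1 fy 13.4
edge 99.84627 lid 100.0159 gap -0.07846461963653545
```

>>> {"method": "carry_out", "body": {
  "commands": [
    [0.0004, 0, 0, 0, 0, 0],
    [0.0004, 0, 0, 0, 0, 0],
    [0.0004, 0, 0, 0, 0, 0],
    [0.0004, 0, 0, 0, 0, 0],
    [0.0004, 0, 0, 0, 0, 0]
  ]
}}

```text
time: 21.15
tool_pos: [0.5475, -0.0474, 0.0099]
ee_rot: [-3.141, 0.0, 1.743]
wrist_force: [-0.9, -1.1, -3.9]
width: 0.0138
finger_force: 30.0
```

```bash
python3 m.py
```

```text
[ 0.54745 -0.04736  0.00989] [-3.1412e+00  2.0000e-04  1.7428e+00] [-1.25 -1.49 -3.55] [-0.099  0.242 -0.033]
[ 0.54746 -0.04735  0.00991] [-3.1412e+00  2.0000e-04  1.7428e+00] [-1.81 -0.2  -3.31] [-0.195  0.221 -0.064]
[ 0.54747 -0.04735  0.0099 ] [-3.1412e+00  2.0000e-04  1.7427e+00] [-2.04 -0.87 -3.17] [-0.161  0.198 -0.047]
moved fx 12.1 fy 13.7
edge 99.84954 lid 99.90826 gap -0.028981890201568494
```

>>> {"method": "carry_out", "body": {
  "commands": [
    [0.0004, 0, 0, 0, 0, 0],
    [0.0004, 0, 0, 0, 0, 0],
    [0.0004, 0, 0, 0, 0, 0],
    [0.0004, 0, 0, 0, 0, 0],
    [0.0004, 0, 0, 0, 0, 0]
  ]
}}

```text
time: 21.85
tool_pos: [0.5474, -0.047, 0.0099]
ee_rot: [-3.141, 0.0, 1.743]
wrist_force: [-1.6, -1.5, -3.7]
width: 0.0133
finger_force: 30.0
```

```bash
python3 m.py
```

```text
[ 0.54742 -0.04698  0.0099 ] [-3.1413e+00  3.0000e-04  1.7428e+00] [-1.17 -1.53 -4.56] [-0.369  0.376 -0.038]
[ 0.54737 -0.04696  0.00988] [-3.1412e+00  3.0000e-04  1.7428e+00] [-1.96 -1.84 -3.2 ] [-0.417  0.308 -0.007]
[ 0.5474  -0.04695  0.00991] [-3.1412e+00  2.0000e-04  1.7428e+00] [-2.58 -2.   -3.51] [-0.299  0.316 -0.029]
moved fx 12.1 fy 14.1
edge 99.873665 lid 100.02802 gap 0.002935125827789448
```

Light contact (about 2 N) now shows in both directions, so both legs are flush. Next I'll set it down, release with a narrow opening and lift.

>>> {"method": "carry_out", "body": {
  "commands": [
    [0, 0, 0.0003, 0, 0, 0],
    [0, 0, 0.0006, 0, 0, 0],
    [0, 0, 0.0009, 0, 0, 0],
    [0, 0, 0.0011, 0, 0, 0],
    [0, 0, 0.0011, 0, 0, 0]
  ]
}}

```text
time: 22.55
tool_pos: [0.5474, -0.047, 0.009]
ee_rot: [-3.141, 0.0, 1.743]
wrist_force: [-3.6, -2.2, 0.3]
width: 0.0136
finger_force: 30.0
```

```bash
python3 m.py
```

```text
[ 0.54741 -0.04695  0.00901] [-3.1413e+00  3.0000e-04  1.7428e+00] [-5.29 -2.74  0.56] [-0.439  0.72  -0.062]
[ 0.54738 -0.04695  0.00897] [-3.1413e+00  3.0000e-04  1.7428e+00] [-5.12 -2.29  0.47] [-0.449  0.711 -0.03 ]
[ 0.5474  -0.04695  0.00897] [-3.1413e+00  3.0000e-04  1.7428e+00] [-5.02 -3.1   0.19] [-0.473  0.688 -0.051]
moved fx 12.1 fy 14.1
edge 99.87372 lid 100.01594 gap -0.05539628505706776
```

>>> {"method": "carry_out", "body": {
  "commands": [
    [0, 0, 0, 0, 0, 0],
    [0, 0, 0, 0, 0, 0],
    [0, 0, 0, 0, 0, 0],
    [0, 0, 0, 0, 0, 0],
    [0, 0, 0, 0, 0, 0]
  ],
  "jaw": 0.3
}}

```text
time: 23.25
tool_pos: [0.548, -0.0467, 0.0091]
ee_rot: [3.141, 0.0, 1.743]
wrist_force: [-0.2, -0.6, -0.7]
width: 0.0285
finger_force: 0.0
```

>>> {"method": "carry_out", "body": {
  "commands": [
    [0, 0, -0.005, 0, 0, 0],
    [0, 0, -0.015, 0, 0, 0],
    [0, 0, -0.03, 0, 0, 0],
    [0, 0, -0.06, 0, 0, 0],
    [0, 0, -0.1, 0, 0, 0]
  ]
}}

```text
time: 23.75
tool_pos: [0.5464, -0.0466, 0.1093]
ee_rot: [-3.139, -0.001, 1.743]
wrist_force: [-0.6, 0.3, 0.3]
width: 0.0281
finger_force: 0.0
```

>>> {"method": "carry_out", "body": {
  "commands": [
    [-0.005, -0.01, -0.045, 0, 0, 0],
    [-0.01, -0.02, -0.09, 0, 0, 0],
    [-0.02, -0.03, -0.13, 0, 0, 0],
    [-0.03, -0.04, -0.17, 0, 0, 0],
    [-0.04, -0.04, -0.2, 0, 0, 0]
  ]
}}

```text
time: 24.25
tool_pos: [0.5143, -0.0935, 0.3145]
ee_rot: [3.136, 0.003, 1.742]
wrist_force: [1.0, 0.7, 1.4]
width: 0.0285
finger_force: 0.0
```

>>> {"method": "carry_out", "body": {
  "commands": [
    [-0.045, 0, 0, 0, 0, 0],
    [-0.09, 0, 0, 0, 0, 0],
    [-0.13, 0, 0, 0, 0, 0],
    [-0.15, 0, 0, 0, 0, 0],
    [-0.15, 0, 0, 0, 0, 0]
  ]
}}

```text
time: 24.75
tool_pos: [0.5405, -0.2428, 0.3088]
ee_rot: [-3.141, -0.0, 1.74]
wrist_force: [-0.7, 0.3, -0.4]
width: 0.0283
finger_force: 0.0
```

Run:
```python
from h import *
o=get_obs();print(o["time"],o["tool_pos"])
for n in("wrist","top","side"):
    s=snapshot(n);pickle.dump(s,open("f%s.pkl"%n,"wb"))
    if n=="wrist": cv2.imwrite("f_w.png",s["img"][:,:,::-1]); w=s
    if n=="top":
        W=cloud(s)
        for k,(x,y) in dict(o=(.487,.292),a=(.567,.345),b=(.568,.241)).items():
            q=W[(W[...,2]>.08)&(W[...,2]<.115)&(np.hypot(W[...,0]-x,W[...,1]-y)<.035)];print(k,len(q),q.mean(0) if len(q) else'')
# case vs initial from top depth
for f in("top0","top2","ftop"):
    W=cloud(pickle.load(open(f+".pkl","rb")));q=W[(abs(W[...,2]-.045)<.004)&(abs(W[...,0]-.635)<.1)&(abs(W[...,1]+.013)<.12)][:,:2]
    print(f,len(q),cv2.minAreaRect((q*1000).astype(np.float32)))
# square in wrist: project expected inner edge
h=cv2.cvtColor(w["img"],cv2.COLOR_RGB2HSV);m=((h[...,0]>95)&(h[...,0]<130)&(h[...,1]<90)&(h[...,2]>120)).astype(np.uint8)
c=blob(m);a=cv2.approxPolyDP(c,5,True)[:,0];print(a.tolist(),ray(w,a,.005).round(4).tolist())
a=w["img"][:,:,::-1];t=pickle.load(open("ftop.pkl","rb"))["img"][90:240,85:345,::-1];e=pickle.load(open("fside.pkl","rb"))["img"][120:240,160:310,::-1]
cv2.imwrite("pics/f.png",np.hstack([a[:330],np.vstack([cv2.resize(t,(280,162)),cv2.resize(e,(280,168))])]))
```

```text
24.75 [ 0.54046569 -0.24281175  0.30875743]
o 191 [0.48500611 0.28777185 0.08924197]
a 178 [0.56756795 0.34991046 0.0893666 ]
b 183 [0.56937157 0.24317722 0.08929013]
top0 2882 ((611.5133056640625, -16.856895446777344), (175.81094360351562, 180.520263671875), 9.323201179504395)
top2 2905 ((637.8009033203125, -12.384941101074219), (121.0791244506836, 180.382080078125), 9.47260570526123)
ftop 2885 ((637.3602905273438, -12.423820495605469), (122.09600830078125, 180.17124938964844), 9.600854873657227)
[[270, 0], [269, 119], [364, 119], [366, 90], [301, 89], [304, 0]] [[0.5193, 0.0092, 0.005], [0.5502, -0.1674, 0.005], [0.7107, -0.1398, 0.005], [0.7016, -0.0937, 0.005], [0.5941, -0.1106, 0.005], [0.5714, 0.0182, 0.005]]
```

View pics/f.png

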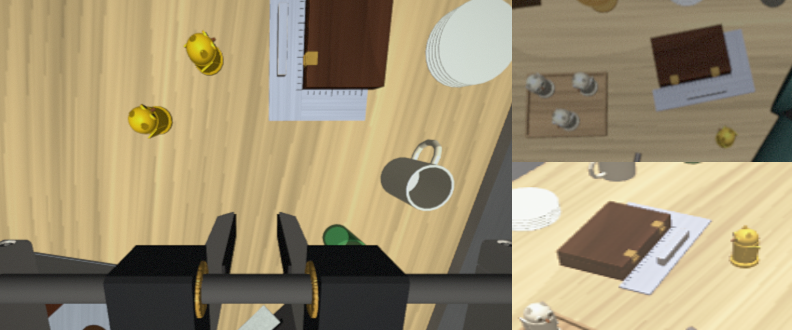

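The square lies around the corner, with its inner corner at (301,89) in the wrist view. The case hasn't measurably moved (under 0.5 mm), and all three owls stand in the tray. Handing in.

```bash
python3 -c "
from bench import *
print(close_job())"
```

```text
the job is handed in; nothing more can be done
None
```

The job is handed in: the owl stands upright in the free half of the tray, the L-square lies rib up and flush around the case corner, and neither the case nor the other two owls moved measurably (about 25 s used).

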